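Load a plug housing into the rotary tester and index it to the test head

ROBOT

A 6-joint arm with a two-finger parallel gripper is mounted at the origin on the work surface. World frame = base frame: x ahead of the robot, y to its left, z up, the work surface at z = 0. Lengths are in m, angles in degrees, forces in N, time in s.
With the tool pointing down it reaches from about 0.25 to 0.725 m from the base axis. Payload 4 kg.
Tool frame: the origin (TCP) lies between the finger pads; the fingertips stand 22 mm ahead of it and the grasp point (between the pads) lies 3 mm ahead of it; z points along the fingers, y is the line along which they close (so a half turn about z gives the same grasp; the last joint's range is limited). The gripper opens to 85 mm and grips with 20 to 120 N. Pads are 22 mm wide; open, the fingers measure 114 mm over their backs; the gripper's body (76 mm by 85 mm) begins 54 mm behind the grasp point. The pads swing forward as they close: fully open they stand 13 mm farther back than shut.
Start: joints at [66.062, 13.785, 0.286, 76.501, 0, 90], TCP at [0.203, 0.457, 0.253] pointing down, gripper open.
Joint ranges: [-155.79, 155.79], [-60.16, 107.12], [-62.33, 73.08], [-114, 123.19], [-81.49, 82.49], [-180, 180]. Speed limits (degrees/s): [159.86, 159.86, 180, 180, 180, 180].

INTERFACE

Orientations are given as a 3x3 rotation matrix whose columns are the frame's x, y, z axes.
In Python, from workcell import manip gives the robot as it stands.
- The arm moves only by the shell command python3 shift.py 'ROWS' [OPENING] [FORCE]. ROWS is rows parted by semicolons, their numbers by spaces, 1 to 5 of them, each of 6 numbers: dx, dy, dz in m, then a rotation vector rx, ry, rz in degrees; each row shifts and turns the commanded pose from where the row before left it, along the tool's axes as they then stand; what a row does not reach is not made up. A row lasts 1/10 s, in which the tool goes at most 0.05 m and 8.59 degrees, less where a joint would pass 70% of its speed; a pose out of reach is approached as far as the arm can. OPENING is the finger opening in m, set as the command begins (- or left out keeps the last). The fingers move at their own pace and stop on an object; FORCE is the grip in N (left out, the last holds). Time passes only in rows, so rows that do not move let the fingers close. It prints the time, the measured TCP pose, the force, the opening and the grip force at its end.
- manip.observe(): the state, without advancing time (a new reading comes with each control period).
- manip.snapshot(name): name is "side" or "top" or "wrist"; returns a dict with "frame" (480x640x3 uint8, blue, green, red), "intrinsics" (3x3 intrinsics, pixels), "R" (3x3) and "t" (3): a world point X has camera coordinates R X + t. Camera axes: x right, y down, z forward; pixel columns grow to the right and rows downward; lengths in m; the calibration is good to about 2 mm. A picture is of the moment at which its call begins. There is no depth.
- manip.hand_in(): hands the job in; it is judged then, once.
The state is a dict: "clock": time; "qpos": joint angles; "joint_velocities": joint speeds; "tau": joint torques, N m; "ee_pos": TCP position; "tcp_rot": TCP orientation; "ft_force": force on the tool from outside, world axes, zero at the start; "wrist_torque": the same for the moment, N m; "opening": finger opening in m; "grip_force": force on a finger pad.
Only numpy, scipy, OpenCV 4.12 (cv2) and the standard library are available. Lean on these libraries where they do the work, as an engineer would, in place of code of your own. Each camera call takes 0.05 s, during which the arm holds its last target. There are 200 camera calls.

TASK

Slide the loose white plug housing, nose first, between the infeed rails and into the empty pocket of the star wheel, past its sprung rollers until it is fully home, without ramming it. Then turn the wheel one click anticlockwise seen from above (its upright posts are there to be pushed), so that the loaded pocket comes to rest at the grey test head. Leave the other things on the bench where they are.

Things in the scene. Friction and masses are not known exactly. Their poses are not given: they have to be found in the camera images.
- plug: Plug housing to load: white plastic, 80 mm long (x), 44 wide (y), 38 high, about 140 g, lying flat on the open plate before the rails. Origin: centre of underside. +x is the nose, with 8 mm rounded corners; the rear is flat and square. Each flank has an upright groove 4 mm deep, 12 to 20 mm wide, centred 10 mm behind the middle.
- nose (a point): Centre of the plug's nose end face: 40 mm ahead of the plug's origin, 19 mm above its underside; moves with the plug.
- machine: Fixed rotary tester on a dark steel plate, 20 mm thick on the infeed side (where plugs slide), 10 mm under the wheel. Origin: on the wheel's axis at bench height. +x is the loading direction, from the infeed to the axis; z up. The plate spans x -350 to 150 mm, y -145 to 145 mm. The loose plug starts near x = -275 mm.
- infeed (a point): Middle of the rails' outer mouth, on the plate (machine x = -214 mm, y = 0; axes as the machine's). Two fixed steel rails 30 mm high, 8 mm thick, guide the plug along y = 0: parallel, 49 mm apart inside, from x = -195 to -145 mm, flaring to about 60 mm apart at the mouth.
- test_head (a point): Top centre of the grey test head, a fixed block 70 x 80 mm, 85 mm high, centred 200 mm from the axis, at the wheel's next station: 60 degrees anticlockwise of the infeed.
- axis (a point): Point on the wheel's axis, 85 mm above the bench, fixed to the machine, axes as the machine's. A round top plate of 100 mm radius, 66 to 73 mm above the bench, covers the inner part of the wheel's pockets, so a plug goes in only from the rim.
- pocket (a point): Turns with the wheel: where the plug's origin lies when fully home in the empty pocket, 93 mm from the axis, on the wheel's floor (19 mm above the bench); +x points to the axis, as the plug's must. Pocket walls are 48 mm apart and 66 mm above the bench; the rim is at 135 mm radius. An end wall stops the nose 53 mm from the axis; the rear is then 2 mm inside the rim.
- rollers (a point): Turns with the wheel: midway between the empty pocket's two sprung upright rollers, 103 mm from the axis, 40 mm above the bench. They leave a 38 mm gap; pushing the nose between them peaks at 8 to 18 N, the flanks then rub with 4 to 7 N; the rollers drop into the grooves and the last 6 mm or so go almost freely, until the force climbs steeply at the end wall: only then is the plug home.
- post (a point): Turns with the wheel: top centre of one of six steel posts on the top plate, 16 mm thick, 73 to 110 mm above the bench, 80 mm from the axis, midway between pockets. At the start it lies on the machine's +y side of the axis. Any post may be pushed.
- wheel (a joint): Angle of the six-pocket star wheel, positive anticlockwise from above; 0 at the start, empty pocket in line with the infeed. A sprung catch holds it every 60 degrees (1.047 rad): a push of about 3 to 5 N on a post takes it over the hump half way (0.52 rad); past it, it drops by itself into the next click.
- plug_tested: A like plug, already in the pocket that stands at the test head at the start. It stays in its pocket and travels with the wheel.
- plug_done: A like plug in the next pocket anticlockwise; it stays in its pocket and travels with the wheel.
- screwdriver: Screwdriver lying on the bench to the right; leave it alone. Origin: underside.
- tape_roll: Cardboard-coloured roll of tape, 90 mm across, 48 mm high, lying flat on the bench to the right; leave it alone. Origin: centre of the underside.
- flask: Black drinking flask with steel cap, 72 mm across, 230 mm tall, standing on the bench to the left; leave it alone. Origin: centre of the underside.

How it is judged (in metres and radians):
On the way, in this order (a step that is already met when the one before it is completed fails the run):
1. the plug is fully home in the pocket while the wheel still stands at its starting click (horizontal distance between plug and pocket below 0.005 m and horizontal distance between nose and axis below 0.07 m and angle between the x axis of plug and the x axis of pocket, either way round below 0.1 rad and z of plug in the frame of pocket below 0.005 m and value of joint wheel between -0.12 and 0.12 rad), for 0.2 s.
2. the wheel has been turned one click anticlockwise (value of joint wheel between 0.967 and 1.127 rad), for 0.2 s.
At the end, for the whole second after the job is handed in: The wheel rests one click anticlockwise of its start (1.047 rad, within 0.08); the plug lies flat, nose inwards, at rest and fully home (origin within 5 mm of pocket, direction within 0.1 rad); the two other plugs are still in their pockets (origins within 100 mm of the axis) (all of step 2 and horizontal distance between plug and pocket below 0.005 m and horizontal distance between nose and axis below 0.07 m and angle between the x axis of plug and the x axis of pocket, either way round below 0.1 rad and z of plug in the frame of machine below 0.025 m and horizontal distance between each of plug_tested, plug_done and axis below 0.1 m and linear speed of plug below 0.01 m/s and velocity of joint wheel between -0.03 and 0.03 rad/s); the robot touches nothing.
It fails at once if the wheel is turned past the next click (beyond 1.4 rad) or backwards by more than 0.3 rad (value of joint wheel above 1.4 rad or value of joint wheel below -0.3 rad).
It fails at once if the plug is rammed against the machine with more than 60 N (contact force between plug and machine above 60 N).
It fails at once if the screwdriver, the tape roll or the flask is moved by more than 20 mm (distance of any of screwdriver, tape_roll, flask from where it was at the start of the episode above 0.02 m).
It also fails if it takes over 54 s, if anything falls off the work surface, if the arm or the gripper's body presses on something with over 40 N, if the wrist force passes 120 N, or if a joint passes its speed limit or range.

## Working session

There is one attempt and no reset: what is moved stays moved. The work goes in short steps, Python scripts to look and compute and a shell command to move; the robot and the scene stay as the last step left them, time stands still between calls to the robot, and variables do not carry over. Pictures are saved under pics/ and viewed, at most 10 in all, crops included, and the job is handed in when it is done.

```bash
ls; mkdir -p pics
python3 - <<'E'
from workcell import manip
import cv2,json,numpy as np
for n in ["top","side"]:
    s=manip.snapshot(n); cv2.imwrite(f"pics/{n}0.png",s["frame"])
    print(n,np.round(s["intrinsics"],1).tolist(),np.round(s["R"],4).tolist(),np.round(s["t"],4).tolist())
o=manip.observe(); print({k:np.round(v,3).tolist() for k,v in o.items()})
E
```

```text
pics
shift.py
workcell.py
top [[515.9, 0.0, 319.4], [0.0, 515.9, 229.0], [0.0, 0.0, 1.0]] [[-0.0129, -0.9999, -0.0005], [-0.9951, 0.0129, -0.0978], [0.0978, -0.0007, -0.9952]] [-0.0056, 0.5364, 1.2393]
side [[465.1, 0.0, 310.5], [0.0, 465.1, 235.5], [0.0, 0.0, 1.0]] [[0.8731, -0.4875, -0.0074], [-0.3314, -0.5824, -0.7423], [0.3576, 0.6505, -0.67]] [-0.4244, 0.2567, 1.1095]
{'clock': 0.1, 'qpos': [66.06, 13.825, 0.222, 76.5, -0.001, 89.998], 'joint_velocities': [0.035, -0.086, 0.246, -0.013, 0.031, 0.065], 'tau': [-0.001, -37.314, 25.301, 0.011, -0.0, -0.0], 'ee_pos': [0.203, 0.457, 0.253], 'tcp_rot': [[-0.914, 0.406, -0.001], [0.406, 0.914, -0.002], [-0.0, -0.002, -1.0]], 'ft_force': [0.1, 1.031, 0.38], 'wrist_torque': [0.028, 0.089, 0.012], 'grip_force': 0.0, 'opening': 0.086}
```

View pics/top0.png

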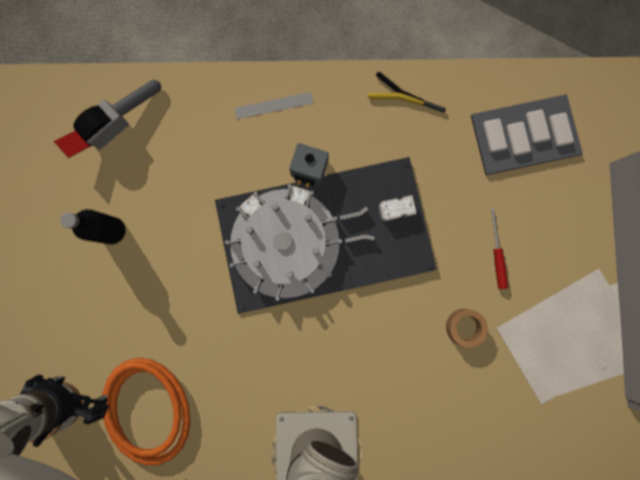

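View pics/side0.png

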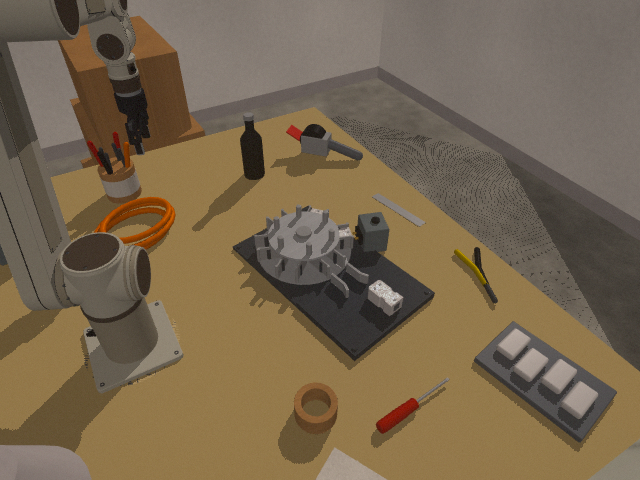

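The top view shows the plate (corners about (410,157), (436,268), (240,312) and (216,199)), the wheel near (285,242), the loose plug near (398,208) and rails at x≈325–375. I'll zoom in and measure next.

```bash
cat > h.py <<'E'
import numpy as np,cv2
from workcell import manip
def ray(s,uv,z):
    K,R,t=[np.asarray(s[k],float) for k in("intrinsics","R","t")]
    c=-R.T@t; d=R.T@np.linalg.solve(K,[uv[0],uv[1],1.]); return c+d*(z-c[2])/d[2]
def proj(s,X):
    K,R,t=[np.asarray(s[k],float) for k in("intrinsics","R","t")]
    p=K@(R@np.asarray(X,float)+t); return p[:2]/p[2]
E
python3 - <<'E'
from h import *
s=manip.snapshot("top"); f=s["frame"]
g=f.max(2)
m=(g<62).astype(np.uint8); m[:140]=0;m[320:]=0;m[:,:205]=0;m[:,445:]=0
n,l,st,_=cv2.connectedComponentsWithStats(m); i=1+np.argmax(st[1:,4])
hull=cv2.convexHull(np.argwhere(l==i)[:,::-1].astype(np.int32))
print(cv2.approxPolyDP(hull,5,True)[:,0].tolist())
w=((f.min(2)>120)&(f.max(2)-f.min(2)<50)).astype(np.uint8); w[:,:375]=0;w[:,430:]=0;w[:185]=0;w[230:]=0
c=np.argwhere(w)[:,::-1].astype(np.float32); r=cv2.minAreaRect(c); print(r,len(c))
print([ray(s,p,.058).round(4).tolist() for p in cv2.boxPoints(r)], ray(s,r[0],.058))
cv2.imwrite("pics/c1.png",cv2.resize(f[140:320,205:445],None,fx=3.33,fy=3.33,interpolation=cv2.INTER_CUBIC))
q=manip.snapshot("side");f=q["frame"]
cv2.imwrite("pics/c2.png",cv2.resize(f[195:355,230:440],None,fx=3.75,fy=3.75,interpolation=cv2.INTER_CUBIC))
E
```

```text
[[408, 159], [434, 269], [238, 311], [230, 268], [291, 170], [326, 160]]
((397.3669128417969, 207.36102294921875), (18.31509017944336, 33.856407165527344), 78.2317123413086) 593
[[0.5969, -0.1564, 0.058], [0.6127, -0.2365, 0.058], [0.5691, -0.2442, 0.058], [0.5534, -0.1643, 0.058]] [ 0.58297426 -0.20030672  0.058     ]
```

View pics/c1.png

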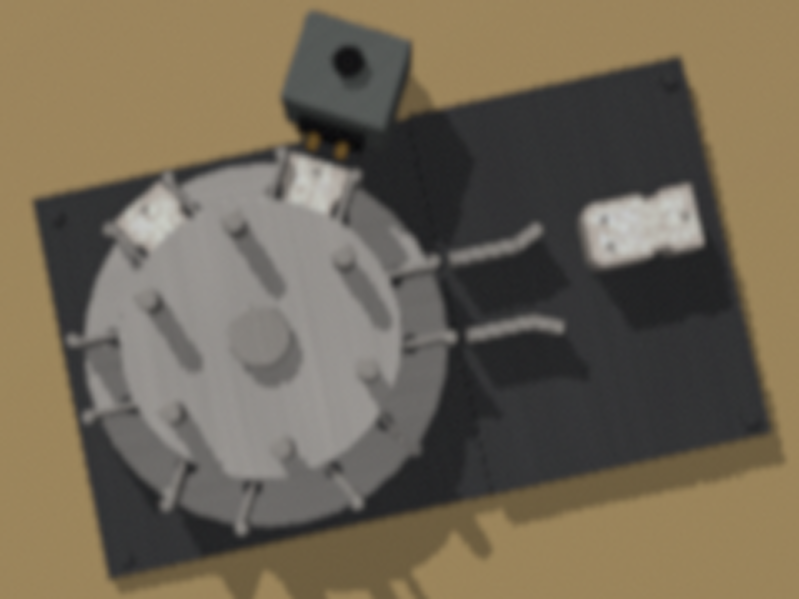

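View pics/c2.png

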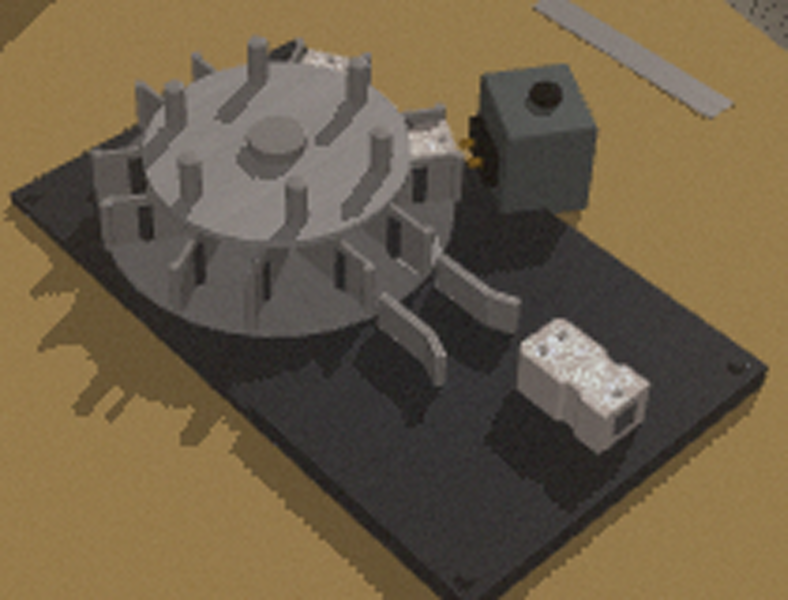

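The crops show the plug lying nose (rounded end) toward the rails, with its rear at about crop (698,215) and its grooves toward the rear. The pocket and rails open to the right, and the post tops are clearly visible.

Run:
```python
from h import *
s=manip.snapshot("top"); q=manip.snapshot("side")
C=lambda u,v:(205+(u+.5)/3.33-.5,140+(v+.5)/3.33-.5)
D=lambda u,v:(230+(u+.5)/3.75-.5,195+(v+.5)/3.75-.5)
P=[(237,217),(345,256),(150,297),(174,410),(284,446),(369,370)]
W=np.array([ray(s,C(*p),.11) for p in P]);print("posts",W.round(4).tolist())
ax=W.mean(0);print("axis posts",ax.round(4),np.linalg.norm((W-ax)[:,:2],axis=1).round(4))
th=np.degrees(np.arctan2(W[:,1]-ax[1],W[:,0]-ax[0]));print("ang mod60",(th%60).round(2))
# side tops
S=np.array([ray(q,D(*p),.11) for p in [(258,40),(359,62),(380,132),(297,182),(190,155),(175,86)]]);print("side axis",S.mean(0).round(4))
c=[ray(s,C(*p),z) for p,z in [((680,57),.02),((772,432),.02),((108,578),.01),((35,200),.01)]]
for k in c: print(k.round(4))
x1=(c[3]-c[0]);x2=c[2]-c[1];print([np.degrees(np.arctan2(v[1],v[0])) for v in(x1,x2)])
# rail ends (tops z=.05): inner/outer straight part
for p in [(452,260),(518,245),(540,229),(470,336),(530,322),(562,326)]: print("rail",p,ray(s,C(*p),.05).round(4))
# plug side-view top corners
for p in [(521,346),(560,320),(648,385),(607,412)]: print("plug side",ray(q,D(*p),.058).round(4))
for p in [(582,208),(690,184),(704,245),(594,268)]: print("plug top",ray(s,C(*p),.058).round(4))
```

```text
posts [[0.5853, 0.0871, 0.11], [0.5572, 0.0128, 0.11], [0.5305, 0.1472, 0.11], [0.4527, 0.1308, 0.11], [0.4272, 0.0558, 0.11], [0.4783, -0.0028, 0.11]]
axis posts [0.5052 0.0718 0.11  ] [0.0815 0.0786 0.0795 0.079  0.0796 0.0793]
ang mod60 [10.82 11.36 11.44 11.68 11.61 10.19]
side axis [0.504  0.0702 0.11  ]
[ 0.7154 -0.2384  0.02  ]
[ 0.434  -0.2976  0.02  ]
[0.3335 0.1915 0.01  ]
[0.6148 0.2471 0.01  ]
[np.float64(101.70810494648498), np.float64(101.60278509981418)]
rail (452, 260) [ 0.5606 -0.0634  0.05  ]
rail (518, 245) [ 0.571  -0.1114  0.05  ]
rail (540, 229) [ 0.5825 -0.1276  0.05  ]
rail (470, 336) [ 0.5053 -0.0755  0.05  ]
rail (530, 322) [ 0.5149 -0.1189  0.05  ]
rail (562, 326) [ 0.5117 -0.142   0.05  ]
plug side [ 0.5572 -0.1703  0.058 ]
plug side [ 0.5933 -0.1639  0.058 ]
plug side [ 0.6098 -0.2388  0.058 ]
plug side [ 0.5731 -0.2439  0.058 ]
plug top [ 0.5963 -0.1575  0.058 ]
plug top [ 0.6128 -0.236   0.058 ]
plug top [ 0.5682 -0.2447  0.058 ]
plug top [ 0.5526 -0.1651  0.058 ]
```

```bash
r='0 0 0 0 0 7.8'; m='-0.047 0.0151 0 0 0 0'
python3 shift.py '0 0 0 0 0 8;0 0 0 0 0 8;0 0 0 0 0 8;0 0 0 0 0 8;0 0 0 0 0 8'
python3 shift.py '0 0 0 0 0 8;0 0 0 0 0 6.5;0 0 0 0 0 0'
python3 shift.py '-0.03 0.01 0 0 0 0;-0.045 0.015 0 0 0 0;-0.045 0.015 0 0 0 0;-0.045 0.015 0 0 0 0;-0.045 0.015 0 0 0 0'
python3 shift.py '-0.045 0.015 0 0 0 0;-0.045 0.015 0 0 0 0;-0.045 0.015 0 0 0 0;-0.045 0.015 0 0 0 0;-0.045 0.015 0 0 0 0'
python3 - <<'E'
from h import *
o=manip.observe();R=np.array(o["tcp_rot"]);print(np.round(R,3).tolist(),o["ft_force"])
print((R.T@(np.array([.5886,-.2304,.12])-o["ee_pos"])).round(4), np.degrees(np.arctan2(R[1,0],R[0,0])))
E
```

```text
clock: 0.8
ee_pos: [0.2028, 0.4569, 0.2532]
tcp_rot: [[-0.434, 0.901, -0.0], [0.901, 0.434, -0.0], [-0.0, -0.0, -1.0]]
ft_force: [0.4, -0.1, 0.1]
opening: 0.0857
grip_force: 0.0
clock: 1.1
ee_pos: [0.2028, 0.4569, 0.2532]
tcp_rot: [[-0.201, 0.98, -0.0], [0.98, 0.201, -0.0], [-0.0, -0.0, -1.0]]
ft_force: [0.3, 1.0, -1.0]
opening: 0.0854
grip_force: 0.0
clock: 1.6
ee_pos: [0.314, 0.2637, 0.2534]
tcp_rot: [[-0.204, 0.979, 0.001], [0.979, 0.204, 0.0], [0.0, 0.001, -1.0]]
ft_force: [1.0, 1.0, 0.3]
opening: 0.0853
grip_force: 0.0
clock: 2.1
ee_pos: [0.4328, 0.058, 0.2536]
tcp_rot: [[-0.203, 0.979, 0.001], [0.979, 0.203, 0.0], [0.0, 0.001, -1.0]]
ft_force: [0.5, 0.3, -0.3]
opening: 0.0852
grip_force: 0.0
[[-0.203, 0.979, 0.001], [0.979, 0.203, 0.0], [0.0, 0.001, -1.0]] [ 0.46919751  0.26047726 -0.29602904]
[-0.3141  0.0939  0.1336] 101.71533960456212
```

```bash
python3 shift.py '-0.045 0.013 0 0 0 0;-0.045 0.013 0 0 0 0;-0.045 0.013 0 0 0 0;-0.045 0.013 0 0 0 0;-0.045 0.013 0 0 0 0'
python3 shift.py '-0.045 0.013 0.02 0 0 0;-0.035 0.012 0.03 0 0 0;0 0 0.03 0 0 0;0 0 0.02 0 0 0;0 0 0 0 0 0'
python3 - <<'E'
from h import *
o=manip.observe();R=np.array(o["tcp_rot"])
print((R.T@(np.array([.5886,-.2304,.047])-o["ee_pos"])).round(4), np.degrees(np.arctan2(R[1,0],R[0,0])))
s=manip.snapshot("wrist");cv2.imwrite("pics/w1.png",s["frame"])
for X in [(.5828,-.202,.058),(.5748,-.163,.058)]: print(proj(s,X))
E
```

```text
clock: 2.6
ee_pos: [0.5415, -0.1495, 0.2533]
tcp_rot: [[-0.203, 0.979, 0.0], [0.979, 0.203, 0.0], [0.0, 0.0, -1.0]]
ft_force: [0.7, 0.7, 0.2]
opening: 0.0854
grip_force: 0.0
clock: 3.1
ee_pos: [0.5785, -0.2197, 0.1493]
tcp_rot: [[-0.202, 0.979, -0.008], [0.979, 0.202, 0.003], [0.005, -0.007, -1.0]]
ft_force: [-0.0, 0.4, -0.2]
opening: 0.0851
grip_force: 0.0
[-0.013   0.0085  0.1021] 101.6416100219922
[330.04569276 232.87151371]
[330.85142686 165.67416166]
```

View pics/w1.png

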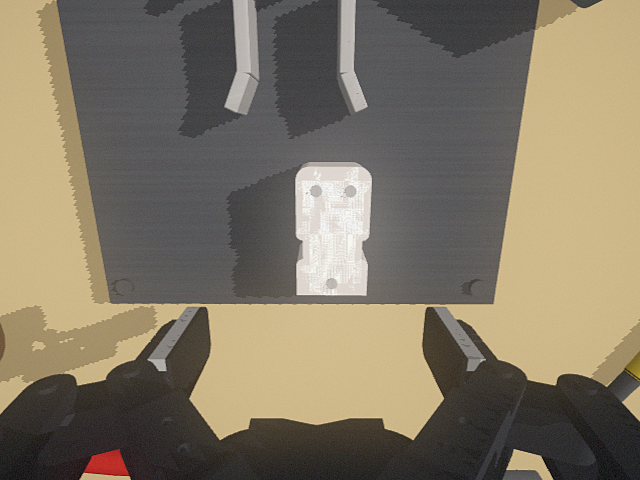

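The wrist view shows the plug at about (296–371, 163–295), its nose toward the rails, and the rails at the upper left with straight inner edges near u=249–258 and 338–341. I'll measure precisely from this view.

Run:
```python
from h import *
o=manip.observe();R=np.array(o["tcp_rot"])
s=manip.snapshot("wrist");print("cam",-np.array(s["R"]).T@s["t"],np.array(s["R"])[2])
A=np.array([.505,.0715,0]);a=np.radians(101.6);X=np.array([np.cos(a),np.sin(a),0]);Y=np.array([-X[1],X[0],0])
def M(p,z):
    w=ray(s,p,z); return w.round(4),((w-A)@X).round(4),((w-A)@Y).round(4)
for n,p,z in [("railL top",(249,2),.05),("railL mouthbend",(258,73),.05),("railR",(338,2),.05),("railR bend",(341,70),.05),("mouthL",(246,113),.05),("mouthR",(355,110),.05),
 ("rearL",(298,295),.058),("rearR",(367,295),.058),("noseL",(296,190),.058),("noseR",(372,190),.058),("nosetop",(334,163),.058),("plateR",(494,303),.02),("plateL",(93,303),.02)]: print(n,p,*M(p,z))
print("tcp",((o["ee_pos"]-A)@X).round(4),((o["ee_pos"]-A)@Y).round(4))
```

```text
cam [ 0.5652725  -0.14804975  0.27313797] [ 0.05518651 -0.28189524 -0.95785673]
railL top (249, 2) [ 0.5159 -0.0891  0.05  ] -0.1595 0.0216
railL mouthbend (258, 73) [ 0.5261 -0.1224  0.05  ] -0.1942 0.0184
railR (338, 2) [ 0.5624 -0.0796  0.05  ] -0.1595 -0.0259
railR bend (341, 70) [ 0.5713 -0.1116  0.05  ] -0.1927 -0.0282
mouthL (246, 113) [ 0.5226 -0.1448  0.05  ] -0.2154 0.0263
mouthR (355, 110) [ 0.5839 -0.1305  0.05  ] -0.2137 -0.0367
rearL (298, 295) [ 0.5732 -0.2476  0.058 ] -0.3263 -0.0027
rearR (367, 295) [ 0.6167 -0.2386  0.058 ] -0.3262 -0.0471
noseL (296, 190) [ 0.5594 -0.1814  0.058 ] -0.2587 -0.0024
noseR (372, 190) [ 0.6033 -0.1723  0.058 ] -0.2586 -0.0473
nosetop (334, 163) [ 0.578  -0.1616  0.058 ] -0.243 -0.0246
plateR (494, 303) [ 0.7221 -0.2414  0.02  ] -0.3501 -0.1497
plateL (93, 303) [ 0.4224 -0.3035  0.02  ] -0.3507 0.1563
tcp -0.3004 -0.0147
```

```bash
python3 shift.py '-0.0125 0.009 0.02 0 0 0;0 0 0.03 0 0 0;0 0 0.03 0 0 0;0 0 0.018 0 0 0;0 0 0 0 0 0'
python3 shift.py '0 0 0 0 0 0;0 0 0 0 0 0;0 0 0 0 0 0;0 0 0 0 0 0;0 0 0 0 0 0' 0.03 30
python3 shift.py '0 0 0 0 0 0;0 0 0 0 0 0;0 0 0 0 0 0'
```

```text
clock: 3.7
ee_pos: [0.5915, -0.2298, 0.0546]
tcp_rot: [[-0.202, 0.979, -0.003], [0.979, 0.202, 0.001], [0.002, -0.002, -1.0]]
ft_force: [-0.3, -0.2, -0.3]
opening: 0.0852
grip_force: 0.0
clock: 4.2
ee_pos: [0.5937, -0.2312, 0.0583]
tcp_rot: [[-0.201, 0.98, 0.004], [0.98, 0.201, -0.002], [-0.002, 0.003, -1.0]]
ft_force: [-1.2, 0.2, 6.9]
opening: 0.0437
grip_force: 31.4
clock: 4.5
ee_pos: [0.5937, -0.2312, 0.0583]
tcp_rot: [[-0.201, 0.98, 0.004], [0.98, 0.201, -0.002], [-0.002, 0.003, -1.0]]
ft_force: [-1.9, -0.3, 6.9]
opening: 0.0436
grip_force: 31.4
```

```bash
python3 shift.py '0 -0.003 -0.003 0 0 0;0 -0.006 0 0 0 0;0 -0.006 0 0 0 0;0 -0.006 0 0 0 0;0 0 0 0 0 0'
python3 shift.py '0 0 0 0 0 0;0 0 0 0 0 0'
python3 - <<'E'
from h import *
s=manip.snapshot("wrist");cv2.imwrite("pics/w2.png",s["frame"])
o=manip.observe();A=np.array([.505,.0715,0]);a=np.radians(101.6);X=np.array([np.cos(a),np.sin(a),0]);Y=np.array([-X[1],X[0],0])
print("tcp",((o["ee_pos"]-A)@X).round(4),((o["ee_pos"]-A)@Y).round(4))
E
```

```text
clock: 5.0
ee_pos: [0.5705, -0.235, 0.0584]
tcp_rot: [[-0.2, 0.98, -0.001], [0.98, 0.2, 0.0], [0.001, -0.001, -1.0]]
ft_force: [-0.6, 0.1, -1.8]
opening: 0.0437
grip_force: 30.9
clock: 5.2
ee_pos: [0.5717, -0.2347, 0.0585]
tcp_rot: [[-0.2, 0.98, -0.0], [0.98, 0.2, 0.0], [0.0, -0.0, -1.0]]
ft_force: [0.8, -0.2, -1.4]
opening: 0.044
grip_force: 30.9
tcp -0.3134 -0.0039
```

View pics/w2.png

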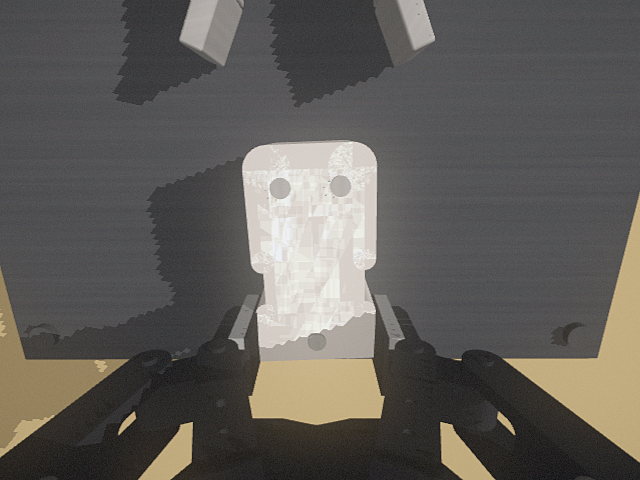

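The plug is square in the grip: nose edge at v≈143, u 243–377. The rail mouth tips are at u≈180–225 and 392–434, nearly centred ahead. I'll work out the lateral error.

Run:
```python
from h import *
s=manip.snapshot("wrist")
A=np.array([.505,.0715,0]);a=np.radians(101.6);X=np.array([np.cos(a),np.sin(a),0]);Y=np.array([-X[1],X[0],0])
for n,p,z in [("mouthLo",(180,40),.05),("mouthLi",(221,66),.05),("mouthRi",(405,66),.05),("mouthRo",(434,40),.05),("noseL",(243,175),.058),("noseR",(377,175),.058),("nose",(310,142),.058),("nL2",(248,255),.058),("nR2",(376,255),.058),("rL",(258,360),.058),("rR",(376,358),.058),("hole1",(280,188),.058),("hole2",(341,186),.058)]:
    w=ray(s,p,z);print(n,((w-A)@X).round(4),((w-A)@Y).round(4))
```

```text
mouthLo -0.2114 0.0394
mouthLi -0.2189 0.027
mouthRi -0.219 -0.0327
mouthRo -0.2115 -0.0414
noseL -0.253 0.0203
noseR -0.253 -0.0239
nose -0.2425 -0.0019
nL2 -0.2808 0.0202
nR2 -0.2809 -0.0249
rL -0.3236 0.0187
rR -0.3228 -0.0269
hole1 -0.2573 0.0082
hole2 -0.2566 -0.0121
```

```bash
python3 shift.py '0.006 -0.001 0 0 0 0;0.01 0 0 0 0 0;0.01 0 0 0 0 0;0.008 0 0 0 0 0;0.008 0 0 0 0 0'
python3 shift.py '0.008 0 0 0 0 0;0.008 0 0 0 0 0;0.006 0 0 0 0 0;0.006 0 0 0 0 0;0 0 0 0 0 0'
python3 shift.py '0 0 0.002 0 0 0;0 0 0 0 0 0'
```

```text
clock: 5.8
ee_pos: [0.5622, -0.1927, 0.0588]
tcp_rot: [[-0.201, 0.98, -0.0], [0.98, 0.201, 0.0], [0.0, -0.0, -1.0]]
ft_force: [-0.6, -0.0, -2.8]
opening: 0.0434
grip_force: 30.9
clock: 6.3
ee_pos: [0.5566, -0.1656, 0.0587]
tcp_rot: [[-0.201, 0.98, -0.0], [0.98, 0.201, 0.0], [0.0, -0.0, -1.0]]
ft_force: [-0.2, -0.8, -2.1]
opening: 0.0434
grip_force: 30.9
clock: 6.5
ee_pos: [0.5569, -0.1662, 0.0582]
tcp_rot: [[-0.2, 0.98, 0.001], [0.98, 0.2, 0.001], [0.001, 0.001, -1.0]]
ft_force: [-4.0, 2.3, 7.7]
opening: 0.0437
grip_force: 31.9
```

```bash
python3 shift.py '0 0 0 0 0 0;0 0 0 0 0 0;0 0 0 0 0 0' 0.075 30
python3 shift.py '0 0 -0.02 0 0 0;0 0 -0.03 0 0 0;-0.015 0 -0.02 0 0 0;-0.025 0 0 0 0 0;0 0 0 0 0 0' 
python3 shift.py '0 0 0 0 0 0;0 0 0 0 0 0;0 0 0.03 0 0 0;0 0 0.03 0 0 0;0 0 0.018 0 0 0' 0 60
python3 shift.py '0 0 0 0 0 0;0 0 0 0 0 0'
python3 - <<'E'
from h import *
s=manip.snapshot("wrist");cv2.imwrite("pics/w3.png",s["frame"])
o=manip.observe();A=np.array([.505,.0715,0]);a=np.radians(101.6);X=np.array([np.cos(a),np.sin(a),0]);Y=np.array([-X[1],X[0],0])
print("tcp",((o["ee_pos"]-A)@X).round(4),((o["ee_pos"]-A)@Y).round(4))
E
```

```text
clock: 6.8
ee_pos: [0.557, -0.1668, 0.0567]
tcp_rot: [[-0.2, 0.98, 0.0], [0.98, 0.2, -0.0], [-0.0, 0.0, -1.0]]
ft_force: [-0.1, -0.1, -0.5]
opening: 0.0751
grip_force: 0.0
clock: 7.3
ee_pos: [0.5661, -0.2084, 0.1277]
tcp_rot: [[-0.198, 0.98, 0.003], [0.98, 0.198, -0.002], [-0.003, 0.003, -1.0]]
ft_force: [0.4, 0.7, 0.7]
opening: 0.0749
grip_force: 0.0
clock: 7.8
ee_pos: [0.563, -0.2041, 0.0459]
tcp_rot: [[-0.201, 0.979, -0.004], [0.98, 0.201, 0.002], [0.002, -0.004, -1.0]]
ft_force: [-0.0, -0.5, 0.0]
opening: 0.0019
grip_force: 0.0
clock: 8.0
ee_pos: [0.5645, -0.2049, 0.0485]
tcp_rot: [[-0.201, 0.98, -0.001], [0.98, 0.201, 0.0], [0.001, -0.001, -1.0]]
ft_force: [0.9, -0.0, 0.6]
opening: -0.0003
grip_force: 0.0
tcp -0.2833 -0.0035
```

View pics/w3.png

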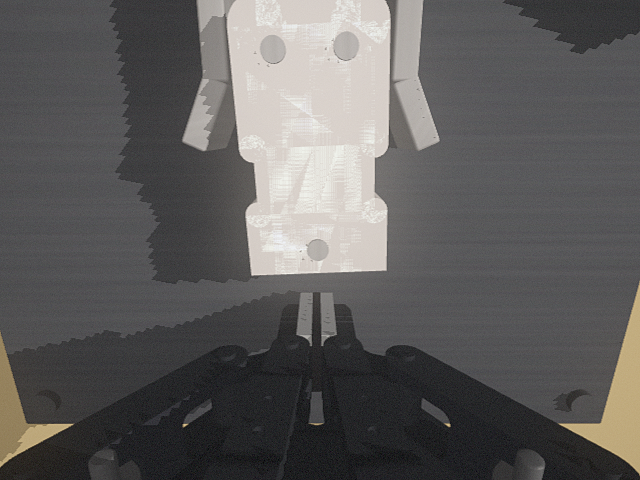

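The plug sits straight between the rails, with its rear edge at v≈272 centred on u≈318 and the closed fingers right behind at u≈316. Next I push it in.

```bash
python3 shift.py '0.006 0 0 0 0 0;0.008 0 0 0 0 0;0.006 0 0 0 0 0;0.006 0 0 0 0 0;0.006 0 0 0 0 0'
python3 shift.py '0.008 0 0 0 0 0;0.008 0 0 0 0 0;0.008 0 0 0 0 0;0.008 0 0 0 0 0;0.006 0 0 0 0 0'
python3 shift.py '0.004 0 0 0 0 0;0.004 0 0 0 0 0;0.003 0 0 0 0 0;0.003 0 0 0 0 0;0.003 0 0 0 0 0'
```

```text
clock: 8.55
ee_pos: [0.5588, -0.1741, 0.0494]
tcp_rot: [[-0.2, 0.98, 0.001], [0.98, 0.2, -0.001], [-0.001, 0.001, -1.0]]
ft_force: [-0.9, -1.8, 0.9]
opening: 0.0001
grip_force: 0.9
clock: 9.05
ee_pos: [0.5505, -0.1362, 0.0486]
tcp_rot: [[-0.201, 0.98, -0.0], [0.98, 0.201, 0.0], [0.0, -0.0, -1.0]]
ft_force: [0.4, -2.4, 1.1]
opening: 0.0001
grip_force: 0.9
clock: 9.55
ee_pos: [0.5472, -0.1203, 0.0486]
tcp_rot: [[-0.2, 0.98, -0.0], [0.98, 0.2, 0.0], [0.0, -0.0, -1.0]]
ft_force: [-0.5, -2.0, -0.0]
opening: -0.0001
grip_force: 0.8
```

```bash
python3 shift.py '0.003 0 0 0 0 0;0.003 0 0 0 0 0;0.003 0 0 0 0 0'|grep -E 'pos|force'
python3 shift.py '0.003 0 0 0 0 0;0.003 0 0 0 0 0;0.003 0 0 0 0 0'|grep -E 'pos|force'
python3 shift.py '0.003 0 0 0 0 0;0.003 0 0 0 0 0;0 0 0 0 0 0'|grep -E 'pos|force'
```

```text
ee_pos: [0.5462, -0.1147, 0.0491]
ft_force: [-0.1, -11.3, 0.5]
grip_force: 5.6
ee_pos: [0.5441, -0.1038, 0.0488]
ft_force: [0.7, -4.7, -0.2]
grip_force: 2.5
ee_pos: [0.5426, -0.0965, 0.0488]
ft_force: [0.6, -3.2, 1.1]
grip_force: 2.0
```

```bash
python3 shift.py '0.003 0 0 0 0 0;0.003 0 0 0 0 0;0.003 0 0 0 0 0'|grep -E 'pos|force'
python3 shift.py '0.003 0 0 0 0 0;0.002 0 0 0 0 0;0.002 0 0 0 0 0'|grep -E 'pos|force'
python3 shift.py '0.002 0 0 0 0 0;0.002 0 0 0 0 0;0.002 0 0 0 0 0'|grep -E 'pos|force'
```

```text
ee_pos: [0.5409, -0.0882, 0.0488]
ft_force: [0.9, -4.6, 0.0]
grip_force: 2.5
ee_pos: [0.5393, -0.0811, 0.0487]
ft_force: [1.2, -5.3, 0.2]
grip_force: 2.4
ee_pos: [0.5378, -0.0746, 0.0486]
ft_force: [-0.4, -1.4, 2.1]
grip_force: 0.9
```

```bash
python3 shift.py '0.0015 0 0 0 0 0;0.0015 0 0 0 0 0'|grep -E 'pos|force'
python3 shift.py '0.0015 0 0 0 0 0;0 0 0 0 0 0'|grep -E 'pos|force'
python3 shift.py '0.001 0 0 0 0 0;0 0 0 0 0 0'|grep -E 'pos|force'
```

```text
ee_pos: [0.5369, -0.0712, 0.0483]
ft_force: [0.3, 0.7, -0.1]
grip_force: 0.1
ee_pos: [0.5369, -0.0702, 0.0485]
ft_force: [0.8, -0.0, 0.4]
grip_force: 0.0
ee_pos: [0.5369, -0.0697, 0.0486]
ft_force: [-0.5, -1.2, -0.2]
grip_force: 0.0
```

```bash
python3 shift.py '0.0015 0 0 0 0 0;0 0 0 0 0 0'|grep -E 'pos|force'
```

```text
ee_pos: [0.5367, -0.0684, 0.0487]
ft_force: [0.3, -0.7, -0.6]
grip_force: 0.1
```

```bash
python3 shift.py '0.0015 0 0 0 0 0;0 0 0 0 0 0'|grep -E 'pos|force'
```

```text
ee_pos: [0.5367, -0.0678, 0.0488]
ft_force: [0.5, -3.2, -1.1]
grip_force: 2.2
```

```bash
python3 shift.py '0.0015 0 0 0 0 0;0 0 0 0 0 0'|grep -E 'pos|force'
```

```text
ee_pos: [0.5368, -0.0677, 0.0489]
ft_force: [1.1, -8.5, -2.1]
grip_force: 4.2
```

```bash
python3 shift.py '0.0015 0 0 0 0 0;0 0 0 0 0 0'|grep -E 'pos|force'
```

```text
ee_pos: [0.537, -0.0676, 0.0491]
ft_force: [3.0, -11.5, -2.0]
grip_force: 6.1
```

Force climbs steeply with no further motion, so the plug is home. I'll back off, rise and check from above before going to the near post.

```bash
python3 shift.py '-0.01 0 0 0 0 0;-0.015 0 -0.005 0 0 0;0 0 -0.03 0 0 0;0 0 -0.04 0 0 0;0 0 -0.04 0 0 0'|grep -E 'pos|force'
python3 shift.py '0.02 -0.01 -0.02 0 0 0;0.04 -0.015 0 0 0 0;0.045 -0.016 0 0 0 0;0.045 -0.016 0 0 0 0;0.044 -0.016 0 0 0 0'|grep -E 'pos|force'
python3 shift.py '0 0 0 0 0 0;0 0 0 0 0 0'
python3 - <<'E'
from h import *
s=manip.snapshot("wrist")
t=manip.snapshot("top")["frame"]
cv2.imwrite("pics/w4.png",np.hstack([cv2.resize(s["frame"],(400,300)),cv2.resize(t[150:300,210:410],(400,300),interpolation=cv2.INTER_CUBIC)]))
o=manip.observe();A=np.array([.505,.0715,0]);a=np.radians(101.6);X=np.array([np.cos(a),np.sin(a),0]);Y=np.array([-X[1],X[0],0])
print("tcp",((o["ee_pos"]-A)@X).round(4),((o["ee_pos"]-A)@Y).round(4))
E
```

```text
ee_pos: [0.5402, -0.0888, 0.1647]
ft_force: [1.8, -0.1, 0.3]
grip_force: 0.0
ee_pos: [0.4294, 0.0881, 0.1842]
ft_force: [1.3, 0.4, -0.2]
grip_force: 0.0
clock: 13.95
ee_pos: [0.4303, 0.0876, 0.1843]
tcp_rot: [[-0.203, 0.979, 0.001], [0.979, 0.203, 0.0], [0.0, 0.001, -1.0]]
ft_force: [0.8, 0.4, 0.1]
opening: 0.0002
grip_force: 0.0
tcp 0.0294 0.0693
```

View pics/w4.png

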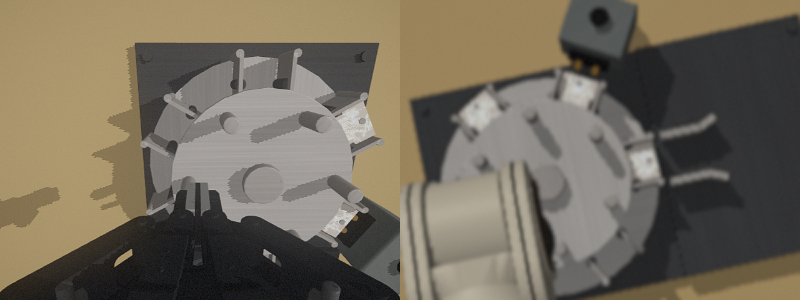

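The left (wrist) half shows the wheel with the fingers beside the near post. The right (top) half shows the plug home in the infeed pocket at about (645,163), its rear at the rim like the other two. Now I lower the fingers and push the post.

```bash
python3 shift.py '0 0 0.03 0 0 0;0 0 0.03 0 0 0;0 0 0.019 0 0 0;0 0 0 0 0 0;0 0 0 0 0 0'|grep -E 'pos|force'
python3 shift.py '-0.004 0 0 0 0 0;-0.004 0 0 0 0 0;-0.004 0 0 0 0 0;-0.004 0 0 0 0 0'|grep -E 'pos|force'
python3 shift.py '-0.004 0 0 0 0 0;-0.004 0 0 0 0 0;-0.004 0 0 0 0 0;-0.004 0 0 0 0 0'|grep -E 'pos|force'
python3 shift.py '-0.004 0 0 0 0 0;-0.003 0 0 0 0 0;-0.003 0 0 0 0 0'|grep -E 'pos|force'
```

```text
ee_pos: [0.431, 0.0859, 0.1048]
ft_force: [-0.1, -0.3, -0.1]
grip_force: 0.0
ee_pos: [0.4343, 0.0714, 0.1055]
ft_force: [0.8, 1.4, 1.8]
grip_force: 1.0
ee_pos: [0.4385, 0.056, 0.1053]
ft_force: [3.3, 4.9, 1.7]
grip_force: 2.8
ee_pos: [0.4403, 0.0469, 0.105]
ft_force: [3.5, 7.3, -1.4]
grip_force: 3.3
```

```bash
python3 shift.py '-0.003 0 0 0 0 0;-0.003 0 0 0 0 0'|grep -E 'pos|force'
python3 shift.py '-0.003 0 0 0 0 0;-0.002 0 0 0 0 0'|grep -E 'pos|force'
python3 shift.py '-0.002 0 0 0 0 0;-0.002 0 0 0 0 0'|grep -E 'pos|force'
```

```text
ee_pos: [0.441, 0.0409, 0.1047]
ft_force: [2.9, 6.0, -0.6]
grip_force: 2.3
ee_pos: [0.4406, 0.0342, 0.1043]
ft_force: [0.5, 0.1, -0.1]
grip_force: 0.0
ee_pos: [0.4412, 0.0304, 0.1043]
ft_force: [-0.1, 1.3, 0.1]
grip_force: 0.0
```

Past the hump, since the force has vanished. I'll lift clear and look.

```bash
python3 shift.py '0 0 0 0 0 0;0 0 -0.02 0 0 0;0 0 -0.03 0 0 0;0 0 -0.04 0 0 0;-0.0 -0.04 -0.04 0 0 0'|grep -E 'pos|force'
python3 shift.py '0 -0.04 0 0 0 0;0 -0.04 0 0 0 0;0 -0.04 0 0 0 0;0 0 0 0 0 0;0 0 0 0 0 0'
python3 - <<'E'
from h import *
t=manip.snapshot("top")["frame"];q=manip.snapshot("side")["frame"]
cv2.imwrite("pics/w5.png",np.hstack([cv2.resize(q[195:345,230:430],(400,300),interpolation=cv2.INTER_CUBIC),cv2.resize(t[150:300,210:410],(400,300),interpolation=cv2.INTER_CUBIC)]))
E
```

```text
ee_pos: [0.41, 0.0242, 0.2317]
ft_force: [0.7, 0.4, 0.8]
grip_force: 0.0
clock: 17.25
ee_pos: [0.2895, -0.0002, 0.2304]
tcp_rot: [[-0.2, 0.98, 0.002], [0.98, 0.2, -0.0], [-0.001, 0.002, -1.0]]
ft_force: [1.0, 0.8, -0.0]
opening: 0.0002
grip_force: 0.0
```

View pics/w5.png

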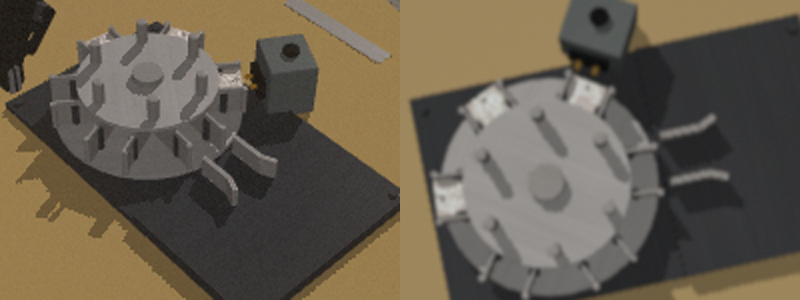

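The loaded pocket is near the test head at about (587,93), but the posts look a few degrees short of their starting pattern. I'll measure the wheel angle and check whether it is still moving.

```bash
cat > ang.py <<'E'
from h import *
s=manip.snapshot("top");f=s["frame"]
# white plug centroids on the wheel: top at z~.057, angle about axis
A=np.array([.505,.0715]);w=((f.min(2)>150)&(f.max(2)-f.min(2)<40)).astype(np.uint8)
yy,xx=np.mgrid[:480,:640];w[(xx<215)|(xx>340)|(yy<175)|(yy>300)]=0
n,l,st,c=cv2.connectedComponentsWithStats(w)
for i in range(1,n):
    if st[i,4]>40:
        p=ray(s,c[i],.057)[:2]-A;print(st[i,4],np.degrees(np.arctan2(p[1],p[0])).round(2),np.linalg.norm(p).round(4))
E
python3 ang.py; python3 shift.py '0 0 0 0 0 0;0 0 0 0 0 0;0 0 0 0 0 0;0 0 0 0 0 0;0 0 0 0 0 0'|head -1; python3 ang.py
python3 - <<'E'
from h import *
# initial picture, same measure
f=cv2.imread("pics/top0.png")
s=dict(manip.snapshot("top"));A=np.array([.505,.0715])
w=((f.min(2)>150)&(f.max(2)-f.min(2)<40)).astype(np.uint8);yy,xx=np.mgrid[:480,:640];w[(xx<215)|(xx>340)|(yy<175)|(yy>300)]=0
n,l,st,c=cv2.connectedComponentsWithStats(w)
for i in range(1,n):
    if st[i,4]>40:
        p=ray(s,c[i],.057)[:2]-A;print("init",st[i,4],np.degrees(np.arctan2(p[1],p[0])).round(2),np.linalg.norm(p).round(4))
E
```

```text
181 -23.03 0.1145
212 37.97 0.1185
200 98.38 0.12
clock: 17.9
179 -22.67 0.114
216 38.38 0.1187
192 98.83 0.1201
init 189 -18.16 0.115
init 205 42.82 0.1182
```

```bash
for i in 1 2 3 4; do python3 shift.py '0 0 0 0 0 0;0 0 0 0 0 0;0 0 0 0 0 0;0 0 0 0 0 0;0 0 0 0 0 0'|head -1; done; python3 ang.py
for i in 1 2 3 4; do python3 shift.py '0 0 0 0 0 0;0 0 0 0 0 0;0 0 0 0 0 0;0 0 0 0 0 0;0 0 0 0 0 0'|head -1; done; python3 ang.py
```

```text
clock: 18.5
clock: 19.0
clock: 19.5
clock: 20.0
173 -22.53 0.1141
216 38.3 0.1185
187 98.9 0.1201
clock: 20.55
clock: 21.05
clock: 21.55
clock: 22.05
174 -22.62 0.114
220 38.33 0.1186
185 99.0 0.1201
```

The wheel stopped about 4.5° short because of catch friction, so I'll nudge the same post the remaining ~6 mm, watching the angle.

```bash
python3 shift.py '0.015 0.035 0 0 0 0;0.015 0.04 0 0 0 0;0.015 0.04 0 0 0 0;0.016 0.041 0 0 0 0;0 0 0 0 0 0'|grep -E 'pos|force'
python3 shift.py '0 0 0.035 0 0 0;0 0 0.04 0 0 0;0 0 0.03 0 0 0;0 0 0.02 0 0 0;0 0 0 0 0 0'|grep -E 'pos|force'
python3 shift.py '-0.003 0 0 0 0 0;-0.003 0 0 0 0 0;-0.002 0 0 0 0 0;0 0 0 0 0 0'|grep -E 'pos|force'; python3 ang.py
```

```text
ee_pos: [0.4344, 0.0934, 0.229]
ft_force: [-1.2, -0.4, -0.4]
grip_force: 0.0
ee_pos: [0.4271, 0.0901, 0.1024]
ft_force: [0.1, -0.4, 0.9]
grip_force: 0.0
ee_pos: [0.4327, 0.0829, 0.1061]
ft_force: [-0.3, -0.1, 0.1]
grip_force: 0.0
165 -22.65 0.1142
209 38.23 0.1188
121 113.43 0.0873
131 138.07 0.1125
```

```bash
python3 shift.py '-0.002 0 0 0 0 0;-0.002 0 0 0 0 0;0 0 0 0 0 0'|grep -E 'pos|force'; python3 ang.py|head -2
python3 shift.py '-0.002 0 0 0 0 0;0 0 0 0 0 0'|grep -E 'pos|force'; python3 ang.py|head -2
```

```text
ee_pos: [0.4327, 0.079, 0.1051]
ft_force: [-0.2, 0.4, -0.4]
grip_force: 0.0
158 -19.95 0.1132
207 41.15 0.1189
ee_pos: [0.433, 0.077, 0.1049]
ft_force: [0.2, -0.7, 0.2]
grip_force: 0.0
180 -18.42 0.1151
201 42.41 0.1181
```

```bash
python3 shift.py '-0.002 0 0 0 0 0;0 0 0 0 0 0'|grep -E 'pos|force'; python3 ang.py|head -2
```

```text
ee_pos: [0.4335, 0.075, 0.105]
ft_force: [0.0, -0.8, -0.1]
grip_force: 0.0
169 -17.2 0.1152
204 43.77 0.1187
```

About 1° past nominal, which is within tolerance. I'll back off and check once more.

```bash
python3 shift.py '0.006 0 0 0 0 0;0.006 0 0 0 0 0;0 0 -0.03 0 0 0;0 0 -0.04 0 0 0;0 0 -0.05 0 0 0'|grep -E 'pos|force'
python3 shift.py '-0.01 -0.04 0 0 0 0;-0.01 -0.04 0 0 0 0;-0.01 -0.04 0 0 0 0;-0.01 -0.03 0 0 0 0;0 0 0 0 0 0'|grep -E 'pos|force'
python3 ang.py
python3 shift.py '0 0 0 0 0 0;0 0 0 0 0 0;0 0 0 0 0 0;0 0 0 0 0 0;0 0 0 0 0 0'|head -1
python3 shift.py '0 0 0 0 0 0;0 0 0 0 0 0;0 0 0 0 0 0;0 0 0 0 0 0;0 0 0 0 0 0'|head -1; python3 ang.py
```

```text
ee_pos: [0.4294, 0.0874, 0.2249]
ft_force: [0.9, 0.2, 0.1]
grip_force: 0.0
ee_pos: [0.2886, 0.0171, 0.2248]
ft_force: [1.2, -0.2, -0.1]
grip_force: 0.0
180 -17.16 0.1148
205 43.7 0.1185
186 103.92 0.12
clock: 25.95
clock: 26.45
179 -17.21 0.1148
200 43.76 0.1185
186 103.95 0.1202
```

The wheel is at rest about 1° from the click. All three plugs are seated at equal radius, and the robot is clear of everything.

```bash
python3 -c "
from workcell import manip
print(manip.hand_in())"
```

```text
the job is handed in; nothing more can be done
None
```

I handed the job in at about 26.5 s: the plug went fully home, and the wheel rests one click anticlockwise with the loaded pocket at the test head. After stopping about 4.5° short it needed a second nudge on the same post and now sits about 1° past the click. The hand-in returned no verdict.

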